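# Tip the pipe couplings into the stock bin

## Robot

A 6-joint arm with a two-finger parallel gripper is mounted at the origin on the work surface. World frame = base frame: x ahead of the robot, y to its left, z up, the work surface at z = 0. Lengths are in mm, angles in rad, forces in N, time in s.
With the tool pointing down it reaches from about 300 to 875 mm from the base axis. Payload 6.4 kg.
Tool frame: the origin (TCP) lies at the very end of the fingers, on their centre line; the grasp point (between the pads) lies 19 mm behind it; z points along the fingers, y is the direction in which the jaws open and shut (so a half turn about z gives the same grasp; the last joint's range is limited). The gripper opens to 85 mm and grips with 20 to 120 N. Pads are 22 mm wide; open, the fingers measure 114 mm over their backs; the gripper's body (76 mm by 85 mm) begins 54 mm behind the grasp point. The pads swing forward as they close: fully open they stand 13 mm farther back than shut.
Start: joints at [-1.511, 0.181, 1.607, -0, 1.354, -0.206], TCP at [151.057, -554.818, 231.288] pointing down, gripper open.
Joint ranges: [-2.99, 2.99], [-0.89, 2.07], [0.3, 2.58], [-1.14, 4.28], [0, 2.63], [-3.12, 3.12]. Speed limits (rad/s): [2.57, 2.57, 3.01, 3.14, 3.14, 3.14].

## Interface

Orientations are given as a unit quaternion [x, y, z, w].
In Python, from cell import state, eyes, job gives the robot as it stands.
- The arm moves only by the tool send_rows, never from a script. Its argument "targets" is a list of rows, each an object of numbers: "wx", "wy", "wz": the turn, a rotation vector about the tool's x, y, z each as a share of 90 degrees, from -1 to 1; "tx", "ty", "tz": the shift along the tool's x, y, z each as a share of 800 mm, from -1 to 1; "fingers": the gripper command: -1 is shut, 1 is fully open, values between are in proportion. A call has 1 to 12 rows; each row is the pose to reach, as a shift and turn from the pose commanded when the call began, along the tool's axes at that moment; what a row does not reach only later rows make up. A row lasts 1/12 s, in which the tool goes at most 41.7 mm and 7.16 degrees, less where a joint would pass 70% of its speed; a pose out of reach is approached as far as the arm can. A call with a number of a shift or a turn outside -1 to 1 is refused whole. A call with a gripper value outside its range is refused whole. The fingers move at their own pace and stop on an object; the grip force is fixed at half the most. Time passes only in rows, so rows that repeat a pose let the fingers close. It gives the time, the measured TCP pose, the force and the opening at its end, in the units of the state.
- state(): the state, without advancing time (a new reading comes with each control period).
- eyes.snapshot(name): name is "side" or "top" or "wrist"; returns (picture, depth): 400x640x3 uint8, red, green, blue; 400x640 float32, mm along the optical axis (not along the pixel's ray), 0 where there is no reading.
- eyes.camera_params(name): a dict with "fovy" (degrees; the focal length in pixels is half the picture's height over the tangent of half this angle, whatever the lens; pixels are square), "cx", "cy" (the principal point, pixels), "rvec" (rotation vector, rad) and "tvec" (3), from world to camera coordinates, as OpenCV has them; the wrist camera has in their place "hand_eye" (4x4, takes a point from camera to tool coordinates, whose origin is the TCP and whose axes are the flange's). Camera axes: x right, y down, z forward; pixel columns grow to the right and rows downward; lengths in mm; the calibration is good to about 2 mm. A picture is of the moment at which its call begins: read the wrist's pose just before it. camera_params takes no time and is no camera call.
- job.job_done(): hands the job in, once; it reports no verdict.
Trained networks look in the newest picture that a camera, given by its name, has taken for a name from the list of things; names that differ only in an ending like _2 or _b are one class to them, and where a whole thing is asked for, a point or a joint stands for the part that bears it (a point fixed in the world has none). Each returns a list of dicts, best first, with "confidence" (0 to 1); they miss things now and then, are a little off and sometimes report something else, mostly with a low value. They report only what shows in the picture. A call takes as long as a camera call. They do not tell look-alikes from the thing itself.
- eyes.search_frame(camera, target): "rect" ([left, top, right, bottom] in pixels, round what is visible of it).
- eyes.masks_of(camera, target): "pixels" (400x640 bool, what is visible of it) and "rect" ([left, top, right, bottom] in pixels, round what is visible of it).
- eyes.place_of(camera, target): "point" ([column, row] in pixels: a listed point, or the origin of a listed thing).
The state is a dict: "time": time; "joints": joint angles; "joint_velocities": joint speeds; "tau": joint torques, N m; "eef_pos": TCP position; "ee_rot": TCP orientation; "ft_force": force on the tool from outside, world axes, zero at the start; "moment": the same for the moment, N m; "width": finger opening in mm.
Only numpy, scipy, OpenCV 4.12 (cv2) and the standard library are available. Lean on these libraries where they do the work, as an engineer would, in place of code of your own. Each camera call takes 0.05 s, during which the arm holds its last target. There are 200 camera calls.

## Task

Pick up the plywood tote by its grip bar, carry it over the deep yellow stock bin (not the low yellow crate) and tip it sideways so that both grey pipe couplings roll out into the bin. Then set the empty tote down upright on the bench, clear of the bin, and let go.

Things in the scene. Friction and masses are not known exactly. Their poses are not given: they have to be found in the camera images.
- tote: Plywood tote, 150 (x) x 178 (y) x 106 mm, 0.4 kg, loose; same both ways round. Origin: centre of underside, z up. Grip bar along y over the middle: 14 mm wide, 82 to 106 mm up, 164 mm clear length, open below. Trough floor 8 mm up, 50 mm wide; long sides rise at 25 deg to open edges 31 mm up. Tilted 50 to 65 deg about y, it empties; it then reaches 115 mm below and 120 mm to one side of the bar.
- bin: Deep yellow plastic stock bin, open on top, fixed: 280 mm (its x) by 240 mm (its y), 110 mm high, walls and floor 5 mm. Origin at the centre of its underside, z up. The smaller, lower yellow crate on the bench (200 by 150 by 55 mm) is not the one.
- coupling_a: Grey plastic pipe coupling, a short tube with a thicker collar at each end: 40 mm diameter, 56 mm long, about 60 g, rolls easily. Origin at its middle; its y axis is the tube's axis. At the start the two lie end to end in the tote's trough, along the tote's y, under the grip bar, tops 49 mm above the tote's underside.
- coupling_b: Grey plastic pipe coupling, a short tube with a thicker collar at each end: 40 mm diameter, 56 mm long, about 60 g, rolls easily. Origin at its middle; its y axis is the tube's axis. At the start the two lie end to end in the tote's trough, along the tote's y, under the grip bar, tops 49 mm above the tote's underside.
Mind the look-alikes: they are no part of the job. Of the things that look like the tote, take the one that is farthest to the robot's left at the start. What is shaped like the coupling_a but pink is not meant.

How it is judged:
By the outcome, as a careful person would: the job done as asked, in the order asked, and still so for the second after the job is handed in, with the robot touching nothing.
It also fails if it takes over 64 s, if anything falls off the work surface, if the arm or the gripper's body presses on something with over 40 N, if the wrist force passes 120 N, or if a joint passes its speed limit or range.

## Working session

There is one attempt and no reset: what is moved stays moved. The work goes in short steps, Python scripts to look and compute and a tool call to move; the robot and the scene stay as the last step left them, time stands still between calls to the robot, and variables do not carry over. Pictures are saved under pics/ and viewed, about 8 in all and at most 12, crops included, and the job is handed in when it is done.

Besides the shell and the picture viewer there is one more tool, called after "Emit:" in YAML: its name, and indented under it one key for each argument. send_rows: Moves the arm, as the interface text tells. Its arguments: {"type":"object","properties":{"targets":{"type":"array","items":{"type":"object","properties":{"wx":{"type":"number"},"wy":{"type":"number"},"wz":{"type":"number"},"tx":{"type":"number"},"ty":{"type":"number"},"tz":{"type":"number"},"fingers":{"type":"number"}}}}},"required":["targets"]}

```bash
mkdir -p pics
cat > h.py <<'E'
import numpy as np, cv2
from cell import state, eyes, job
from scipy.spatial.transform import Rotation as R
def K(p,shape=(400,640)):
    f=shape[0]/2/np.tan(np.radians(p["fovy"])/2); return f,p["cx"],p["cy"]
def cloud(name,d,st=None):
    p=eyes.camera_params(name); f,cx,cy=K(p)
    v,u=np.mgrid[0:400,0:640]
    P=np.stack([(u-cx)/f*d,(v-cy)/f*d,d],-1).astype(float)
    if name=="wrist":
        H=np.array(p["hand_eye"]); P=P@H[:3,:3].T+H[:3,3]
        return P@R.from_quat(st["ee_rot"]).as_matrix().T+np.array(st["eef_pos"])
    M=cv2.Rodrigues(np.array(p["rvec"],float))[0]
    return (P-np.array(p["tvec"]).ravel())@M
def snap(name,fn=None):
    st=state(); im,d=eyes.snapshot(name)
    if fn: cv2.imwrite("pics/"+fn,im[:,:,::-1])
    return im,d,cloud(name,d,st)
E
python3 - <<'E'
from h import *
s=state();print({k:np.round(v,3) for k,v in s.items()})
for c in ("top","side"):
    print(c,eyes.camera_params(c))
    im,d,P=snap(c,c+"1.png")
    for t in ("tote","bin","coupling_a"):
        for m in eyes.masks_of(c,t):
            px=m["pixels"]&(d>0); q=P[px]
            if len(q)==0: continue
            print(c,t,round(m["confidence"],2),np.round(m["rect"]),"med",np.median(q,0).round(),"lo",np.percentile(q,2,0).round(),"hi",np.percentile(q,98,0).round())
E
```

```text
{'time': np.float64(0.0), 'joints': array([-1.511,  0.182,  1.608, -0.   ,  1.354, -0.206]), 'joint_velocities': array([-0.002, -0.001,  0.001, -0.   , -0.001,  0.002]), 'tau': array([ 1.0000e-03, -4.4486e+01, -3.5134e+01, -0.0000e+00,  9.0000e-03,
       -0.0000e+00]), 'eef_pos': array([ 151.016, -554.221,  230.346]), 'ee_rot': array([ 0.991,  0.133,  0.   , -0.001]), 'ft_force': array([ 0.274, -0.337,  1.047]), 'moment': array([-0.02 ,  0.021,  0.014]), 'width': np.float64(85.19)}
top {'fovy': 55.433279927912885, 'cx': 322.32153879118715, 'cy': 209.6315174951881, 'rvec': array([ 2.16960889, -2.21959125,  0.06529162]), 'tvec': array([ 21.38719336, 482.67205636, 801.72741496])}
top tote 0.92 [278. 151. 379. 250.] med [509.  -2.  20.] lo [421. -93.   6.] hi [596.  90. 107.]
top tote 0.81 [155. 153. 253. 252.] med [506. 260.  24.] lo [412. 175.   6.] hi [596. 348. 107.]
top bin 0.81 [403. 113. 553. 270.] med [ 511. -323.    7.] lo [ 366. -417.    2.] hi [ 647. -169.  111.]
top coupling_a 0.95 [185. 168. 210. 202.] med [538. 268.  43.] lo [511. 251.   8.] hi [569. 286.  49.]
top couplin
[... 309 characters left out ...]
.42147094,  0.20846011]), 'tvec': array([-436.72143156,  138.5620876 ,  671.8337373 ])}
side tote 0.92 [278. 145. 386. 238.] med [505.  -1.  22.] lo [420. -89.   7.] hi [593.  85. 107.]
side tote 0.65 [244.  85. 331. 165.] med [497. 248.  31.] lo [404. 170.   6.] hi [598. 344. 107.]
side bin 0.92 [291. 209. 571. 400.] med [ 533. -290.   13.] lo [ 363. -420.    4.] hi [ 647. -172.  111.]
side coupling_a 0.83 [287. 112. 314. 138.] med [537. 269.  41.] lo [510. 252.  18.] hi [566. 295.  49.]
side coupling_a 0.8 [200. 143. 226. 160.] med [316. 239.  31.] lo [287. 221.   2.] hi [346. 264.  41.]
side coupling_a 0.78 [267. 122. 291. 148.] med [472. 237.  40.] lo [444. 216.  14.] hi [502. 265.  50.]
```

View pics/top1.png

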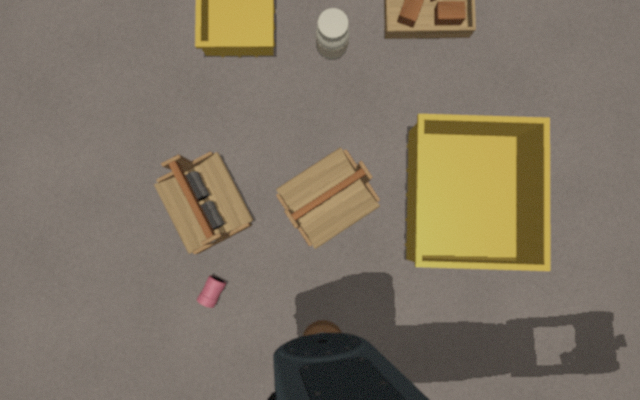

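Run:
```python
from h import *
im,d,P=snap("top")
for t in ("tote","bin"):
    for m in eyes.masks_of("top",t):
        z0=(72,115) if t=="tote" else (100,118)
        q=P[m["pixels"]&(d>0)&(P[...,2]>z0[0])&(P[...,2]<z0[1])]
        r=cv2.minAreaRect(q[:,:2].astype(np.float32)); print(t,r,len(q),np.median(q[:,2]))
        if t=="tote":
            c=q[:,:2].mean(0);w,v=np.linalg.eigh(np.cov((q[:,:2]-c).T));print(c,v[:,1],np.degrees(np.arctan2(v[1,1],v[0,1])),np.sqrt(w))
        else: print(cv2.boxPoints(r).round())
```

```text
tote ((504.09033203125, 260.90460205078125), (178.71327209472656, 40.665000915527344), 26.16848373413086) 1118 104.53812342821183
[505.7191302  259.78969438] [-0.8963325  -0.44338252] -153.68010102166346 [ 7.44735196 58.79070438]
tote ((507.9595642089844, -1.1755752563476562), (39.030540466308594, 176.34251403808594), 31.940536499023438) 872 105.29398492224584
[508.67531031  -2.90665478] [-0.52824322  0.8490931 ] 121.8868331642314 [ 6.84238866 57.41055679]
bin ((506.19866943359375, -294.7420349121094), (253.4471435546875, 291.9049377441406), 86.95536041259766) 3859 109.64965944766575
[[ 354. -414.]
 [ 645. -429.]
 [ 659. -176.]
 [ 367. -160.]]
```

The leftmost tote, at about pixel (203,203), holds the two grey couplings, and its bar runs about 26° from x. A second, empty tote stands at (328,198), the pink coupling at (211,291) and the deep bin at (485,192). I'll move to above the left tote now and refine with the wrist camera.

Emit:
send_rows:
  targets:
    - {"tx":0.514,"ty":-0.319,"tz":-0.0375,"wz":-0.122,"fingers":1}
    - {"tx":0.514,"ty":-0.319,"tz":-0.0375,"wz":-0.122,"fingers":1}
    - {"tx":0.514,"ty":-0.319,"tz":-0.0375,"wz":-0.122,"fingers":1}
    - {"tx":0.514,"ty":-0.319,"tz":-0.0375,"wz":-0.122,"fingers":1}
    - {"tx":0.514,"ty":-0.319,"tz":-0.0375,"wz":-0.122,"fingers":1}
    - {"tx":0.514,"ty":-0.319,"tz":-0.0375,"wz":-0.122,"fingers":1}
    - {"tx":0.514,"ty":-0.319,"tz":-0.0375,"wz":-0.122,"fingers":1}
    - {"tx":0.514,"ty":-0.319,"tz":-0.0375,"wz":-0.122,"fingers":1}
    - {"tx":0.514,"ty":-0.319,"tz":-0.0375,"wz":-0.122,"fingers":1}
    - {"tx":0.514,"ty":-0.319,"tz":-0.0375,"wz":-0.122,"fingers":1}
    - {"tx":0.514,"ty":-0.319,"tz":-0.0375,"wz":-0.122,"fingers":1}
    - {"tx":0.514,"ty":-0.319,"tz":-0.0375,"wz":-0.122,"fingers":1}

```text
$.targets[0]: bad value
```

```bash
cat >> h.py <<'E'
import json
def log():
    s=state(); open("log.jsonl","a").write(json.dumps([list(map(float,s[k])) for k in("joints","eef_pos","ee_rot")])+"\n")
    return s
def rel(p,yx,tilt=0):
    """tool x at world yaw yx (deg), then tilt (deg) about tool x; p = TCP -> row numbers"""
    s=log(); R0=R.from_quat(s["ee_rot"])
    yx=np.radians(yx); M=np.array([[np.cos(yx),np.sin(yx),0],[np.sin(yx),-np.cos(yx),0],[0,0,-1]])
    Rt=R.from_matrix(M)*R.from_rotvec([np.radians(tilt),0,0])
    t=R0.inv().apply(np.array(p)-s["eef_pos"]); w=(R0.inv()*Rt).as_rotvec()
    print("t",s["time"],"pos",s["eef_pos"].round(1),"q",np.round(s["joints"],3),"F",np.round(s["ft_force"],1),"w",round(float(s["width"]),1))
    print("t*",(t/800).round(4),"w*",(w/(np.pi/2)).round(4),"mm",np.linalg.norm(t).round(),"deg",np.degrees(np.linalg.norm(w)).round(1))
E
python3 -c "
from h import *
rel([505,260,230],26.3)"
```

```text
t 0.55 pos [ 151.1 -554.8  231.3] q [-1.511  0.181  1.607  0.     1.354 -0.206] F [-0.   0.3 -1.4] w 85.7
t* [ 0.6944 -0.8665  0.0016] w* [ 0.    -0.    -0.123] mm 888.0 deg 11.1
```

Emit:
send_rows:
  targets:
    - {"tx":0.514,"ty":-0.319,"tz":-0.0375,"wx":0,"wy":0,"wz":-0.122,"fingers":1}
    - {"tx":0.514,"ty":-0.319,"tz":-0.0375,"wx":0,"wy":0,"wz":-0.122,"fingers":1}
    - {"tx":0.514,"ty":-0.319,"tz":-0.0375,"wx":0,"wy":0,"wz":-0.122,"fingers":1}
    - {"tx":0.514,"ty":-0.319,"tz":-0.0375,"wx":0,"wy":0,"wz":-0.122,"fingers":1}
    - {"tx":0.514,"ty":-0.319,"tz":-0.0375,"wx":0,"wy":0,"wz":-0.122,"fingers":1}
    - {"tx":0.514,"ty":-0.319,"tz":-0.0375,"wx":0,"wy":0,"wz":-0.122,"fingers":1}
    - {"tx":0.514,"ty":-0.319,"tz":-0.0375,"wx":0,"wy":0,"wz":-0.122,"fingers":1}
    - {"tx":0.514,"ty":-0.319,"tz":-0.0375,"wx":0,"wy":0,"wz":-0.122,"fingers":1}
    - {"tx":0.514,"ty":-0.319,"tz":-0.0375,"wx":0,"wy":0,"wz":-0.122,"fingers":1}
    - {"tx":0.514,"ty":-0.319,"tz":-0.0375,"wx":0,"wy":0,"wz":-0.122,"fingers":1}
    - {"tx":0.514,"ty":-0.319,"tz":-0.0375,"wx":0,"wy":0,"wz":-0.122,"fingers":1}
    - {"tx":0.514,"ty":-0.319,"tz":-0.0375,"wx":0,"wy":0,"wz":-0.122,"fingers":1}

```text
time: 1.55
eef_pos: [482.8, -197.6, 261.9]
ee_rot: [0.974, 0.228, 0.001, 0.0]
ft_force: [-0.3, 0.4, 1.2]
width: 85.5
```

```bash
python3 -c "
from h import *
rel([505,260,230],26.3)"
```

```text
t 1.55 pos [ 482.8 -197.6  261.9] q [-6.170e-01  3.400e-02  1.705e+00  1.000e-03  1.401e+00  4.940e-01] F [-0.3  0.4  1.2] w 85.5
t* [ 0.2784 -0.5004  0.0401] w* [ 0.0003 -0.0009  0.0003] mm 459.0 deg 0.1
```

Emit:
send_rows:
  targets:
    - {"tx":0.278,"ty":-0.5,"tz":0.04,"wx":0,"wy":0,"wz":0,"fingers":1}
    - {"tx":0.278,"ty":-0.5,"tz":0.04,"wx":0,"wy":0,"wz":0,"fingers":1}
    - {"tx":0.278,"ty":-0.5,"tz":0.04,"wx":0,"wy":0,"wz":0,"fingers":1}
    - {"tx":0.278,"ty":-0.5,"tz":0.04,"wx":0,"wy":0,"wz":0,"fingers":1}
    - {"tx":0.278,"ty":-0.5,"tz":0.04,"wx":0,"wy":0,"wz":0,"fingers":1}
    - {"tx":0.278,"ty":-0.5,"tz":0.04,"wx":0,"wy":0,"wz":0,"fingers":1}
    - {"tx":0.278,"ty":-0.5,"tz":0.04,"wx":0,"wy":0,"wz":0,"fingers":1}
    - {"tx":0.278,"ty":-0.5,"tz":0.04,"wx":0,"wy":0,"wz":0,"fingers":1}
    - {"tx":0.278,"ty":-0.5,"tz":0.04,"wx":0,"wy":0,"wz":0,"fingers":1}
    - {"tx":0.278,"ty":-0.5,"tz":0.04,"wx":0,"wy":0,"wz":0,"fingers":1}
    - {"tx":0.278,"ty":-0.5,"tz":0.04,"wx":0,"wy":0,"wz":0,"fingers":1}
    - {"tx":0.278,"ty":-0.5,"tz":0.04,"wx":0,"wy":0,"wz":0,"fingers":1}

```text
time: 2.55
eef_pos: [502.5, 263.0, 228.7]
ee_rot: [0.973, 0.23, 0.0, -0.001]
ft_force: [0.1, -0.9, -0.8]
width: 85.3
```

Run:
```python
from h import *
im,d,P=snap("wrist","w1.png")
for m in eyes.masks_of("wrist","tote"):
    q=P[m["pixels"]&(d>0)&(P[...,2]>95)&(P[...,2]<115)]
    if len(q)<50: continue
    c=np.median(q[:,:2],0); w,v=np.linalg.eigh(np.cov((q[:,:2]-c).T))
    r=cv2.minAreaRect(q[:,:2].astype(np.float32))
    print(m["confidence"],m["rect"],len(q),c,q[:,:2].mean(0),np.degrees(np.arctan2(v[1,1],v[0,1])),np.sqrt(w),np.median(q[:,2]),r)
rel([505,260,75],26.3)
```

```text
0.69 [423.0, 196.7, 620.8, 306.1] 2818 [515.14046104  -5.66307283] [514.73663999  -3.59441349] 120.89102909572003 [ 6.69445825 54.89547239] 104.9737487878811 ((507.7306213378906, 1.2659454345703125), (40.730384826660156, 179.46705627441406), 32.053977966308594)
0.62 [259.9, 92.4, 390.2, 272.0] 2939 [515.61268457 270.2507215 ] [510.20939785 267.35332458] -153.542197401687 [ 6.70426243 57.84185779] 105.26592826030117 ((503.243896484375, 263.7940368652344), (178.74957275390625, 39.23286437988281), 26.204566955566406)
t 2.65 pos [503.1 258.1 228.9] q [ 0.264  0.162  1.633 -0.     1.347  1.374] F [-0.6 -0.5 -0.5] w 85.3
t* [ 0.0034 -0.0011  0.1923] w* [0.0001 0.0005 0.0013] mm 154.0 deg 0.1
```

View pics/w1.png

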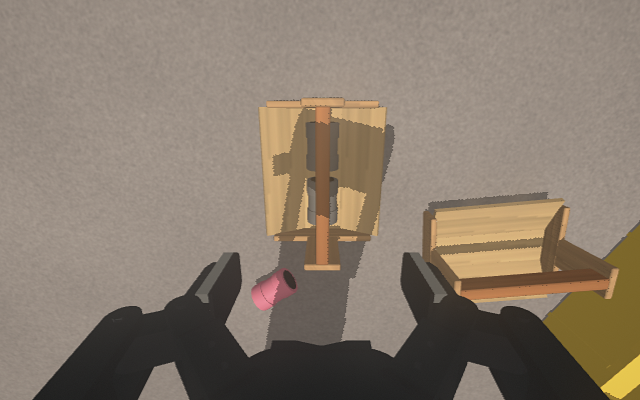

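Emit:
send_rows:
  targets:
    - {"tx":0,"ty":-0.001,"tz":0.04,"wx":0,"wy":0,"wz":0,"fingers":1}
    - {"tx":0,"ty":-0.001,"tz":0.08,"wx":0,"wy":0,"wz":0,"fingers":1}
    - {"tx":0,"ty":-0.001,"tz":0.12,"wx":0,"wy":0,"wz":0,"fingers":1}
    - {"tx":0,"ty":-0.001,"tz":0.155,"wx":0,"wy":0,"wz":0,"fingers":1}
    - {"tx":0,"ty":-0.001,"tz":0.18,"wx":0,"wy":0,"wz":0,"fingers":1}
    - {"tx":0,"ty":-0.001,"tz":0.193,"wx":0,"wy":0,"wz":0,"fingers":1}
    - {"tx":0,"ty":-0.001,"tz":0.193,"wx":0,"wy":0,"wz":0,"fingers":1}
    - {"tx":0,"ty":-0.001,"tz":0.193,"wx":0,"wy":0,"wz":0,"fingers":0}
    - {"tx":0,"ty":-0.001,"tz":0.193,"wx":0,"wy":0,"wz":0,"fingers":-0.4}
    - {"tx":0,"ty":-0.001,"tz":0.193,"wx":0,"wy":0,"wz":0,"fingers":-1}
    - {"tx":0,"ty":-0.001,"tz":0.193,"wx":0,"wy":0,"wz":0,"fingers":-1}
    - {"tx":0,"ty":-0.001,"tz":0.193,"wx":0,"wy":0,"wz":0,"fingers":-1}

```text
time: 3.65
eef_pos: [504.0, 257.5, 76.0]
ee_rot: [0.974, 0.227, 0.001, -0.0]
ft_force: [0.3, 0.7, 0.7]
width: 25.9
```

Emit:
send_rows:
  targets:
    - {"tx":0,"ty":0,"tz":0,"wx":0,"wy":0,"wz":0,"fingers":-1}
    - {"tx":0,"ty":0,"tz":0,"wx":0,"wy":0,"wz":0,"fingers":-1}
    - {"tx":0,"ty":0,"tz":0,"wx":0,"wy":0,"wz":0,"fingers":-1}
    - {"tx":0,"ty":0,"tz":0,"wx":0,"wy":0,"wz":0,"fingers":-1}
    - {"tx":0,"ty":0,"tz":0,"wx":0,"wy":0,"wz":0,"fingers":-1}

```text
time: 4.07
eef_pos: [503.7, 257.9, 75.9]
ee_rot: [0.974, 0.227, 0.001, -0.0]
ft_force: [-2.4, 2.2, 6.0]
width: 12.9
```

Run:
```python
from h import *
from scipy.optimize import least_squares
rel([503,260,250],26.3)
D=[json.loads(l) for l in open("log.jsonl")]
import sys
for d in D: print(np.round(d[0],3),np.round(d[1],1))
# planar model, j4~0: rho = a1+a2 sin j2 + a3cos(s)+d4 sin s + L sin(s+j5); z similarly
def res(x):
    d1,a1,a2,d4,a3,L=x;o=[]
    for j,p,_ in D:
        s=j[1]+j[2];t=s+j[4]
        rho=a1+a2*np.sin(j[1])+d4*np.sin(s)+a3*np.cos(s)+L*np.sin(t)
        z=d1+a2*np.cos(j[1])+d4*np.cos(s)-a3*np.sin(s)+L*np.cos(t)
        u=np.array([np.cos(j[0]),np.sin(j[0])]);o+=[p[0]*u[0]+p[1]*u[1]-rho,p[2]-z]
    return np.r_[o,(np.array(x)-[350,0,400,400,0,250])*.01]
f=least_squares(res,[350,0,400,400,0,250]);print(f.x.round(1),f.fun[:2*len(D)].round(1))
for j,p,_ in D: print("lat",round(-p[0]*np.sin(j[0])+p[1]*np.cos(j[0]),1))
```

```text
t 4.0667 pos [503.7 257.9  75.9] q [2.630e-01 3.480e-01 1.744e+00 1.000e-03 1.048e+00 1.376e+00] F [-2.4  2.2  6. ] w 12.9
t* [ 0.0007 -0.0028 -0.2177] w* [-0.0002 -0.0009 -0.0007] mm 174.0 deg 0.1
[-1.511  0.181  1.607  0.     1.354 -0.206] [ 151.1 -554.8  231.3]
[-6.170e-01  3.400e-02  1.705e+00  1.000e-03  1.401e+00  4.940e-01] [ 482.8 -197.6  261.9]
[ 0.264  0.162  1.633 -0.     1.347  1.374] [503.1 258.1 228.9]
[2.630e-01 3.480e-01 1.744e+00 1.000e-03 1.048e+00 1.376e+00] [503.7 257.9  75.9]
[2.965e+02 3.000e-01 4.362e+02 5.142e+02 8.390e+01 3.017e+02] [ 0.1 -0.  -0.1  0.   0.  -0.  -0.  -0. ]
lat 117.8
lat 118.1
lat 117.7
lat 118.0
```

Emit:
send_rows:
  targets:
    - {"tx":0,"ty":0,"tz":-0.006,"wx":0,"wy":0,"wz":0,"fingers":-1}
    - {"tx":0,"ty":0,"tz":-0.02,"wx":0,"wy":0,"wz":0,"fingers":-1}
    - {"tx":0,"ty":0,"tz":-0.045,"wx":0,"wy":0,"wz":0,"fingers":-1}
    - {"tx":0,"ty":0,"tz":-0.075,"wx":0,"wy":0,"wz":0,"fingers":-1}
    - {"tx":0,"ty":0,"tz":-0.105,"wx":0,"wy":0,"wz":0,"fingers":-1}
    - {"tx":0,"ty":0,"tz":-0.135,"wx":0,"wy":0,"wz":0,"fingers":-1}
    - {"tx":0,"ty":0,"tz":-0.165,"wx":0,"wy":0,"wz":0,"fingers":-1}
    - {"tx":0,"ty":0,"tz":-0.19,"wx":0,"wy":0,"wz":0,"fingers":-1}
    - {"tx":0,"ty":0,"tz":-0.207,"wx":0,"wy":0,"wz":0,"fingers":-1}
    - {"tx":0,"ty":0,"tz":-0.216,"wx":0,"wy":0,"wz":0,"fingers":-1}
    - {"tx":0,"ty":0,"tz":-0.218,"wx":0,"wy":0,"wz":0,"fingers":-1}
    - {"tx":0,"ty":0,"tz":-0.218,"wx":0,"wy":0,"wz":0,"fingers":-1}

```text
time: 5.07
eef_pos: [503.0, 257.1, 249.0]
ee_rot: [0.974, 0.227, -0.0, 0.0]
ft_force: [-0.5, 0.5, -6.0]
width: 13.4
```

Run:
```python
from h import *
rel([508,-20,250],56)
im,d,P=snap("side","s2.png")
```

```text
t 5.0667 pos [503.  257.1 249. ] q [ 0.262  0.144  1.613 -0.     1.385  1.376] F [-0.5  0.5 -6. ] w 13.4
t* [-0.1473  0.3135 -0.0012] w* [-1.000e-04  4.000e-04 -3.311e-01] mm 277.0 deg 29.8
```

View pics/s2.png

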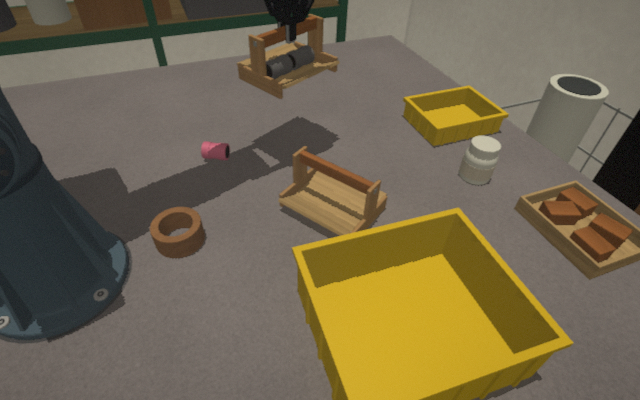

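The tote is lifted level at pixel (288,62), with both grey couplings inside. Carrying it over in ramped steps.

Emit:
send_rows:
  targets:
    - {"tx":-0.003,"ty":0.006,"tz":0,"wx":0,"wy":0,"wz":-0.007,"fingers":-1}
    - {"tx":-0.009,"ty":0.02,"tz":0,"wx":0,"wy":0,"wz":-0.02,"fingers":-1}
    - {"tx":-0.02,"ty":0.042,"tz":0,"wx":0,"wy":0,"wz":-0.044,"fingers":-1}
    - {"tx":-0.034,"ty":0.072,"tz":0,"wx":0,"wy":0,"wz":-0.076,"fingers":-1}
    - {"tx":-0.05,"ty":0.107,"tz":0,"wx":0,"wy":0,"wz":-0.113,"fingers":-1}
    - {"tx":-0.066,"ty":0.141,"tz":0,"wx":0,"wy":0,"wz":-0.149,"fingers":-1}
    - {"tx":-0.082,"ty":0.176,"tz":0,"wx":0,"wy":0,"wz":-0.185,"fingers":-1}
    - {"tx":-0.099,"ty":0.21,"tz":0,"wx":0,"wy":0,"wz":-0.222,"fingers":-1}
    - {"tx":-0.115,"ty":0.245,"tz":0,"wx":0,"wy":0,"wz":-0.258,"fingers":-1}
    - {"tx":-0.129,"ty":0.276,"tz":0,"wx":0,"wy":0,"wz":-0.291,"fingers":-1}
    - {"tx":-0.14,"ty":0.299,"tz":0,"wx":0,"wy":0,"wz":-0.315,"fingers":-1}
    - {"tx":-0.147,"ty":0.3135,"tz":0,"wx":0,"wy":0,"wz":-0.331,"fingers":-1}

```text
time: 6.12
eef_pos: [507.7, -22.3, 248.0]
ee_rot: [0.883, 0.47, -0.001, -0.0]
ft_force: [0.2, 0.7, -5.6]
width: 12.9
```

Run:
```python
from h import *
rel([512,-295,255],87)
```

```text
t 6.1167 pos [507.7 -22.3 248. ] q [-2.770e-01  1.700e-02  1.751e+00 -1.000e-03  1.376e+00  3.160e-01] F [ 0.2  0.7 -5.6] w 12.9
t* [-0.2797  0.1949 -0.0086] w* [-0.0012  0.0007 -0.3442] mm 273.0 deg 31.0
```

Emit:
send_rows:
  targets:
    - {"tx":-0.005,"ty":0.004,"tz":0,"wx":0,"wy":0,"wz":-0.007,"fingers":-1}
    - {"tx":-0.017,"ty":0.012,"tz":0,"wx":0,"wy":0,"wz":-0.021,"fingers":-1}
    - {"tx":-0.037,"ty":0.026,"tz":-0.001,"wx":0,"wy":0,"wz":-0.046,"fingers":-1}
    - {"tx":-0.064,"ty":0.045,"tz":-0.002,"wx":0,"wy":0,"wz":-0.079,"fingers":-1}
    - {"tx":-0.095,"ty":0.066,"tz":-0.003,"wx":0,"wy":0,"wz":-0.117,"fingers":-1}
    - {"tx":-0.126,"ty":0.088,"tz":-0.004,"wx":0,"wy":0,"wz":-0.155,"fingers":-1}
    - {"tx":-0.157,"ty":0.109,"tz":-0.005,"wx":0,"wy":0,"wz":-0.193,"fingers":-1}
    - {"tx":-0.188,"ty":0.131,"tz":-0.006,"wx":0,"wy":0,"wz":-0.231,"fingers":-1}
    - {"tx":-0.218,"ty":0.152,"tz":-0.007,"wx":0,"wy":0,"wz":-0.268,"fingers":-1}
    - {"tx":-0.246,"ty":0.172,"tz":-0.008,"wx":0,"wy":0,"wz":-0.303,"fingers":-1}
    - {"tx":-0.267,"ty":0.186,"tz":-0.0086,"wx":0,"wy":0,"wz":-0.328,"fingers":-1}
    - {"tx":-0.28,"ty":0.195,"tz":-0.0086,"wx":0,"wy":0,"wz":-0.344,"fingers":-1}

```text
time: 7.12
eef_pos: [512.1, -294.5, 255.1]
ee_rot: [0.725, 0.688, -0.0, -0.001]
ft_force: [0.1, -0.8, -5.0]
width: 13.1
```

Emit:
send_rows:
  targets:
    - {"tx":0,"ty":0,"tz":0,"wx":-0.03,"wy":0,"wz":0,"fingers":-1}
    - {"tx":0,"ty":0,"tz":0,"wx":-0.06,"wy":0,"wz":0,"fingers":-1}
    - {"tx":0,"ty":0,"tz":0,"wx":-0.1,"wy":0,"wz":0,"fingers":-1}
    - {"tx":0,"ty":0,"tz":0,"wx":-0.13,"wy":0,"wz":0,"fingers":-1}
    - {"tx":0,"ty":0,"tz":0,"wx":-0.15,"wy":0,"wz":0,"fingers":-1}
    - {"tx":0,"ty":0,"tz":0,"wx":-0.15,"wy":0,"wz":0,"fingers":-1}

```text
time: 7.62
eef_pos: [511.3, -291.5, 254.6]
ee_rot: [0.721, 0.683, 0.081, 0.084]
ft_force: [-0.5, -0.0, -5.9]
width: 12.9
```

```bash
cat > fit.py <<'E'
from h import *
from scipy.optimize import least_squares
D=[json.loads(l) for l in open("log.jsonl")]
Y=lambda a:R.from_rotvec([0,a,0]); Z=lambda a:R.from_rotvec([0,0,a])
def fk(j,x):
    d1,a2,d4,a3,L,o=x
    A=Z(j[0]);p=A.apply([0,o,d1]);A=A*Y(j[1]);p=p+A.apply([0,0,a2]);A=A*Y(j[2]);p=p+A.apply([a3,0,d4])
    A=A*Z(j[3])*Y(j[4])*Z(j[5]);return p+A.apply([0,0,L]),A
f=least_squares(lambda x:np.r_[np.concatenate([fk(j,x)[0]-p for j,p,_ in D]),(np.array(x)-[296,436,514,84,300,118])*.003],[296,436,514,84,300,118])
lo=np.array([-2.99,-.89,.3,-1.14,0,-3.12]);hi=np.array([2.99,2.07,2.58,4.28,2.63,3.12])
if __name__=="__main__":
    print(f.x.round(1),np.abs(f.fun[:-6]).max().round(2))
    off=fk(D[-1][0],f.x)[1].inv()*R.from_quat(D[-1][2]); print("off",off.as_rotvec().round(3))
    rel([512,-295,255],87,-14)
    j=np.array(D[-1][0]);yx=np.radians(87)
    M=np.array([[np.cos(yx),np.sin(yx),0],[np.sin(yx),-np.cos(yx),0],[0,0,-1]])
    for t in range(-14,-63,-6):
        Rt=R.from_matrix(M)*R.from_rotvec([np.radians(t),0,0])
        P=np.array([512,-295,255])
        def e(q):
            p,A=fk(q,f.x);return np.r_[(p-P)/100,((A*off).inv()*Rt).as_rotvec()]
        s=least_squares(e,np.clip(j,lo+1e-3,hi-1e-3),bounds=(lo,hi));j=s.x;print(t,j.round(2),round(s.cost,6))
E
python3 -c "
from h import *
log()"; python3 fit.py
```

```text
[313.4 438.2 514.5  85.5 318.9 117.8] 0.0
off [-0.     0.     1.571]
t 7.6167 pos [ 511.3 -291.5  254.6] q [-0.81   0.053  1.718  0.173  1.205 -0.804] F [-0.5 -0.  -5.9] w 12.9
t* [-0.0043  0.0012 -0.0002] w* [-0.0066 -0.0012 -0.0009] mm 4.0 deg 0.6
-14 [-0.82  0.05  1.72  0.18  1.2  -0.82] 0.0
-20 [-0.86 -0.    1.8   0.28  1.12 -0.9 ] 0.0
-26 [-0.91 -0.05  1.87  0.39  1.05 -1.01] 0.0
-32 [-0.96 -0.09  1.94  0.52  0.99 -1.13] 0.0
-38 [-1.01 -0.12  2.01  0.67  0.95 -1.28] 0.0
-44 [-1.07 -0.14  2.08  0.83  0.93 -1.44] 0.0
-50 [-1.12 -0.15  2.14  0.99  0.93 -1.6 ] 0.0
-56 [-1.17 -0.14  2.19  1.16  0.95 -1.78] 0.0
-62 [-1.21 -0.11  2.24  1.31  0.99 -1.95] 0.0
```

Inverse kinematics with the fitted model shows the whole tilt is within the joint ranges. Pouring.

Emit:
send_rows:
  targets:
    - {"tx":0,"ty":0,"tz":0,"wx":-0.03,"wy":0,"wz":0,"fingers":-1}
    - {"tx":0,"ty":0,"tz":0,"wx":-0.07,"wy":0,"wz":0,"fingers":-1}
    - {"tx":0,"ty":0,"tz":0,"wx":-0.11,"wy":0,"wz":0,"fingers":-1}
    - {"tx":0,"ty":0,"tz":0,"wx":-0.15,"wy":0,"wz":0,"fingers":-1}
    - {"tx":0,"ty":0,"tz":0,"wx":-0.19,"wy":0,"wz":0,"fingers":-1}
    - {"tx":0,"ty":0,"tz":0,"wx":-0.23,"wy":0,"wz":0,"fingers":-1}
    - {"tx":0,"ty":0,"tz":0,"wx":-0.27,"wy":0,"wz":0,"fingers":-1}
    - {"tx":0,"ty":0,"tz":0,"wx":-0.31,"wy":0,"wz":0,"fingers":-1}
    - {"tx":0,"ty":0,"tz":0,"wx":-0.36,"wy":0,"wz":0,"fingers":-1}
    - {"tx":0,"ty":0,"tz":0,"wx":-0.41,"wy":0,"wz":0,"fingers":-1}
    - {"tx":0,"ty":0,"tz":0,"wx":-0.46,"wy":0,"wz":0,"fingers":-1}
    - {"tx":0,"ty":0,"tz":0,"wx":-0.5,"wy":0,"wz":0,"fingers":-1}

```text
time: 8.62
eef_pos: [512.5, -292.2, 255.7]
ee_rot: [0.632, 0.6, 0.337, 0.355]
ft_force: [-0.2, 0.3, -5.9]
width: 13.0
```

Emit:
send_rows:
  targets:
    - {"tx":0,"ty":0,"tz":0,"wx":-0.02,"wy":0,"wz":0,"fingers":-1}
    - {"tx":0,"ty":0,"tz":0,"wx":-0.02,"wy":0,"wz":0,"fingers":-1}
    - {"tx":0,"ty":0,"tz":0,"wx":-0.02,"wy":0,"wz":0,"fingers":-1}
    - {"tx":0,"ty":0,"tz":0,"wx":-0.02,"wy":0,"wz":0,"fingers":-1}
    - {"tx":0,"ty":0,"tz":0,"wx":-0.02,"wy":0,"wz":0,"fingers":-1}
    - {"tx":0,"ty":0,"tz":0,"wx":-0.02,"wy":0,"wz":0,"fingers":-1}
    - {"tx":0,"ty":0,"tz":0,"wx":-0.02,"wy":0,"wz":0,"fingers":-1}
    - {"tx":0,"ty":0,"tz":0,"wx":-0.02,"wy":0,"wz":0,"fingers":-1}

```text
time: 9.28
eef_pos: [512.8, -292.6, 256.5]
ee_rot: [0.627, 0.595, 0.346, 0.365]
ft_force: [-0.6, 0.7, -5.1]
width: 12.9
```

Run:
```python
from h import *
rel([512,-295,255],87,-60)
im,d,P=snap("side","s3.png")
for m in eyes.masks_of("side","coupling_a"):
    px=m["pixels"]&(d>0); print(round(m["confidence"],2),np.round(m["rect"]),np.median(P[px],0).round())
```

```text
t 9.2833 pos [ 512.8 -292.6  256.5] q [-1.195 -0.128  2.228  1.27   0.974 -1.892] F [-0.6  0.7 -5.1] w 12.9
t* [-0.0031 -0.0021  0.0001] w* [0.0033 0.0003 0.0003] mm 3.0 deg 0.3
0.71 [339. 343. 374. 400.] [ 396. -343.   43.]
0.67 [322. 303. 348. 346.] [ 399. -263.   43.]
```

View pics/s3.png

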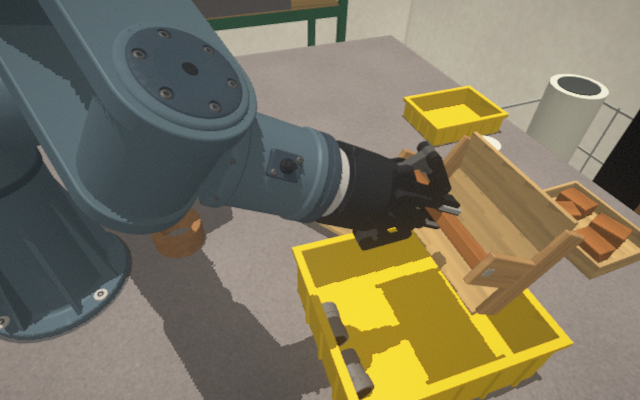

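Both couplings lie on the bin floor against its near wall, at pixels (335,323) and (357,372), tops at z of about 43 mm. The tote is empty, so I'll level it and return it to its starting spot.

Emit:
send_rows:
  targets:
    - {"tx":0,"ty":0,"tz":0,"wx":0.03,"wy":0,"wz":0,"fingers":-1}
    - {"tx":0,"ty":0,"tz":0,"wx":0.09,"wy":0,"wz":0,"fingers":-1}
    - {"tx":0,"ty":0,"tz":0,"wx":0.16,"wy":0,"wz":0,"fingers":-1}
    - {"tx":0,"ty":0,"tz":0,"wx":0.23,"wy":0,"wz":0,"fingers":-1}
    - {"tx":0,"ty":0,"tz":0,"wx":0.3,"wy":0,"wz":0,"fingers":-1}
    - {"tx":0,"ty":0,"tz":0,"wx":0.37,"wy":0,"wz":0,"fingers":-1}
    - {"tx":0,"ty":0,"tz":0,"wx":0.44,"wy":0,"wz":0,"fingers":-1}
    - {"tx":0,"ty":0,"tz":0,"wx":0.51,"wy":0,"wz":0,"fingers":-1}
    - {"tx":0,"ty":0,"tz":0,"wx":0.58,"wy":0,"wz":0,"fingers":-1}
    - {"tx":0,"ty":0,"tz":0,"wx":0.63,"wy":0,"wz":0,"fingers":-1}
    - {"tx":0,"ty":0,"tz":0,"wx":0.66,"wy":0,"wz":0,"fingers":-1}
    - {"tx":0,"ty":0,"tz":0,"wx":0.67,"wy":0,"wz":0,"fingers":-1}

```text
time: 10.38
eef_pos: [513.9, -291.9, 255.8]
ee_rot: [0.725, 0.688, 0.0, -0.001]
ft_force: [-0.1, 0.4, -5.3]
width: 13.1
```

Run:
```python
from h import *
rel([508,-20,255],56)
```

```text
t 10.3833 pos [ 513.9 -291.9  255.8] q [-0.717  0.198  1.536  0.     1.409 -0.665] F [-0.1  0.4 -5.3] w 13.1
t* [ 0.339  -0.025   0.0017] w* [-0.0014 -0.0008  0.3447] mm 272.0 deg 31.0
```

Emit:
send_rows:
  targets:
    - {"tx":0.007,"ty":0,"tz":0,"wx":0,"wy":0,"wz":0.007,"fingers":-1}
    - {"tx":0.025,"ty":-0.002,"tz":0,"wx":0,"wy":0,"wz":0.025,"fingers":-1}
    - {"tx":0.055,"ty":-0.004,"tz":0,"wx":0,"wy":0,"wz":0.055,"fingers":-1}
    - {"tx":0.09,"ty":-0.007,"tz":0,"wx":0,"wy":0,"wz":0.09,"fingers":-1}
    - {"tx":0.125,"ty":-0.01,"tz":0,"wx":0,"wy":0,"wz":0.125,"fingers":-1}
    - {"tx":0.16,"ty":-0.013,"tz":0,"wx":0,"wy":0,"wz":0.16,"fingers":-1}
    - {"tx":0.195,"ty":-0.016,"tz":0,"wx":0,"wy":0,"wz":0.195,"fingers":-1}
    - {"tx":0.23,"ty":-0.018,"tz":0,"wx":0,"wy":0,"wz":0.23,"fingers":-1}
    - {"tx":0.265,"ty":-0.02,"tz":0,"wx":0,"wy":0,"wz":0.265,"fingers":-1}
    - {"tx":0.3,"ty":-0.022,"tz":0,"wx":0,"wy":0,"wz":0.3,"fingers":-1}
    - {"tx":0.325,"ty":-0.024,"tz":0,"wx":0,"wy":0,"wz":0.33,"fingers":-1}
    - {"tx":0.339,"ty":-0.025,"tz":0,"wx":0,"wy":0,"wz":0.344,"fingers":-1}

```text
time: 11.38
eef_pos: [505.9, -17.9, 256.1]
ee_rot: [0.883, 0.469, 0.001, -0.001]
ft_force: [0.0, 0.8, -4.6]
width: 12.8
```

Run:
```python
from h import *
rel([504,258,250],26.3)
```

```text
t 11.3833 pos [505.9 -17.9 256.1] q [-0.272  0.003  1.749  0.003  1.39   0.323] F [ 0.   0.8 -4.6] w 12.8
t* [ 0.2841 -0.1954  0.0086] w* [-0.0008 -0.0017  0.3287] mm 276.0 deg 29.6
```

Emit:
send_rows:
  targets:
    - {"tx":0.006,"ty":-0.004,"tz":0,"wx":0,"wy":0,"wz":0.007,"fingers":-1}
    - {"tx":0.021,"ty":-0.014,"tz":0,"wx":0,"wy":0,"wz":0.024,"fingers":-1}
    - {"tx":0.046,"ty":-0.032,"tz":0,"wx":0,"wy":0,"wz":0.053,"fingers":-1}
    - {"tx":0.075,"ty":-0.052,"tz":0,"wx":0,"wy":0,"wz":0.087,"fingers":-1}
    - {"tx":0.105,"ty":-0.072,"tz":0,"wx":0,"wy":0,"wz":0.121,"fingers":-1}
    - {"tx":0.135,"ty":-0.093,"tz":0,"wx":0,"wy":0,"wz":0.156,"fingers":-1}
    - {"tx":0.165,"ty":-0.113,"tz":0,"wx":0,"wy":0,"wz":0.19,"fingers":-1}
    - {"tx":0.195,"ty":-0.134,"tz":0,"wx":0,"wy":0,"wz":0.225,"fingers":-1}
    - {"tx":0.225,"ty":-0.155,"tz":0.002,"wx":0,"wy":0,"wz":0.26,"fingers":-1}
    - {"tx":0.252,"ty":-0.173,"tz":0.004,"wx":0,"wy":0,"wz":0.291,"fingers":-1}
    - {"tx":0.274,"ty":-0.188,"tz":0.006,"wx":0,"wy":0,"wz":0.316,"fingers":-1}
    - {"tx":0.284,"ty":-0.195,"tz":0.0086,"wx":0,"wy":0,"wz":0.328,"fingers":-1}

```text
time: 12.38
eef_pos: [504.2, 257.0, 249.2]
ee_rot: [0.974, 0.228, 0.0, -0.001]
ft_force: [-0.7, -0.3, -4.2]
width: 13.2
```

Run:
```python
from h import *
rel([504,258,77],26.3)
im,d,P=snap("side","s4.png")
```

```text
t 12.3833 pos [504.2 257.  249.2] q [0.26  0.145 1.611 0.002 1.384 1.37 ] F [-0.7 -0.3 -4.2] w 13.2
t* [ 0.     -0.0008  0.2153] w* [-0.0012 -0.0008  0.0013] mm 172.0 deg 0.2
```

View pics/s4.png

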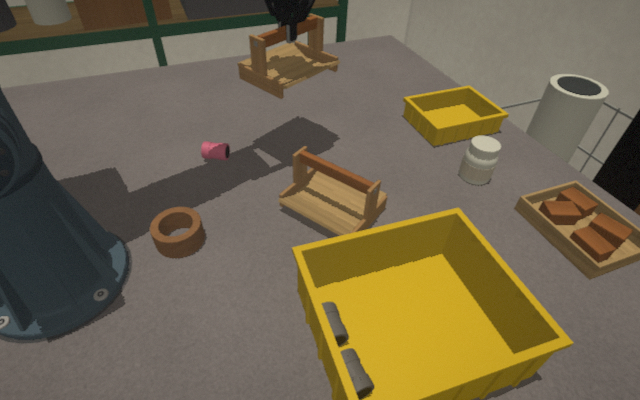

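The tote is empty and level at pixel (288,62), and both couplings are in the bin at (335,322) and (357,370). Lowering, then releasing.

Emit:
send_rows:
  targets:
    - {"tx":0,"ty":0,"tz":0.01,"wx":0,"wy":0,"wz":0,"fingers":-1}
    - {"tx":0,"ty":0,"tz":0.035,"wx":0,"wy":0,"wz":0,"fingers":-1}
    - {"tx":0,"ty":0,"tz":0.065,"wx":0,"wy":0,"wz":0,"fingers":-1}
    - {"tx":0,"ty":0,"tz":0.095,"wx":0,"wy":0,"wz":0,"fingers":-1}
    - {"tx":0,"ty":0,"tz":0.125,"wx":0,"wy":0,"wz":0,"fingers":-1}
    - {"tx":0,"ty":0,"tz":0.15,"wx":0,"wy":0,"wz":0,"fingers":-1}
    - {"tx":0,"ty":0,"tz":0.172,"wx":0,"wy":0,"wz":0,"fingers":-1}
    - {"tx":0,"ty":0,"tz":0.19,"wx":0,"wy":0,"wz":0,"fingers":-1}
    - {"tx":0,"ty":0,"tz":0.202,"wx":0,"wy":0,"wz":0,"fingers":-1}
    - {"tx":0,"ty":0,"tz":0.209,"wx":0,"wy":0,"wz":0,"fingers":-1}
    - {"tx":0,"ty":0,"tz":0.213,"wx":0,"wy":0,"wz":0,"fingers":-1}
    - {"tx":0,"ty":0,"tz":0.215,"wx":0,"wy":0,"wz":0,"fingers":-1}

```text
time: 13.43
eef_pos: [505.1, 254.4, 77.4]
ee_rot: [0.973, 0.229, 0.0, -0.0]
ft_force: [-0.5, 0.1, -3.1]
width: 12.9
```

Emit:
send_rows:
  targets:
    - {"tx":0,"ty":0,"tz":0.001,"wx":0,"wy":0,"wz":0,"fingers":-1}
    - {"tx":0,"ty":0,"tz":0.001,"wx":0,"wy":0,"wz":0,"fingers":-1}
    - {"tx":0,"ty":0,"tz":0.001,"wx":0,"wy":0,"wz":0,"fingers":-1}

```text
time: 13.68
eef_pos: [505.3, 255.0, 77.2]
ee_rot: [0.973, 0.229, 0.001, -0.0]
ft_force: [0.3, -0.1, -3.1]
width: 13.3
```

Emit:
send_rows:
  targets:
    - {"tx":0,"ty":0,"tz":0.0012,"wx":0,"wy":0,"wz":0,"fingers":-1}
    - {"tx":0,"ty":0,"tz":0.0012,"wx":0,"wy":0,"wz":0,"fingers":-1}
    - {"tx":0,"ty":0,"tz":0.0012,"wx":0,"wy":0,"wz":0,"fingers":0}
    - {"tx":0,"ty":0,"tz":0.0012,"wx":0,"wy":0,"wz":0,"fingers":1}
    - {"tx":0,"ty":0,"tz":0.0012,"wx":0,"wy":0,"wz":0,"fingers":1}
    - {"tx":0,"ty":0,"tz":0.0012,"wx":0,"wy":0,"wz":0,"fingers":1}
    - {"tx":0,"ty":0,"tz":0.0012,"wx":0,"wy":0,"wz":0,"fingers":1}
    - {"tx":0,"ty":0,"tz":0.0012,"wx":0,"wy":0,"wz":0,"fingers":1}
    - {"tx":0,"ty":0,"tz":0.0012,"wx":0,"wy":0,"wz":0,"fingers":1}
    - {"tx":0,"ty":0,"tz":0.0012,"wx":0,"wy":0,"wz":0,"fingers":1}
    - {"tx":0,"ty":0,"tz":0.0012,"wx":0,"wy":0,"wz":0,"fingers":1}
    - {"tx":0,"ty":0,"tz":0.0012,"wx":0,"wy":0,"wz":0,"fingers":1}

```text
time: 14.68
eef_pos: [504.8, 254.8, 75.5]
ee_rot: [0.973, 0.229, -0.0, -0.0]
ft_force: [0.0, 0.9, -0.1]
width: 85.5
```

Emit:
send_rows:
  targets:
    - {"tx":0,"ty":0,"tz":-0.01,"wx":0,"wy":0,"wz":0,"fingers":1}
    - {"tx":0,"ty":0,"tz":-0.03,"wx":0,"wy":0,"wz":0,"fingers":1}
    - {"tx":0,"ty":0,"tz":-0.06,"wx":0,"wy":0,"wz":0,"fingers":1}
    - {"tx":0,"ty":0,"tz":-0.1,"wx":0,"wy":0,"wz":0,"fingers":1}
    - {"tx":0,"ty":0,"tz":-0.14,"wx":0,"wy":0,"wz":0,"fingers":1}
    - {"tx":0,"ty":0,"tz":-0.18,"wx":0,"wy":0,"wz":0,"fingers":1}
    - {"tx":0,"ty":0,"tz":-0.21,"wx":0,"wy":0,"wz":0,"fingers":1}
    - {"tx":0,"ty":0,"tz":-0.22,"wx":0,"wy":0,"wz":0,"fingers":1}
    - {"tx":0,"ty":0,"tz":-0.22,"wx":0,"wy":0,"wz":0,"fingers":1}

```text
time: 15.43
eef_pos: [506.2, 255.3, 254.9]
ee_rot: [0.973, 0.229, 0.003, -0.0]
ft_force: [0.5, 0.7, -0.6]
width: 85.5
```

Run:
```python
from h import *
s=state();print(s["time"],s["eef_pos"],s["ft_force"],s["width"])
im,d,P=snap("side","s5.png")
for t in("tote","coupling_a"):
  for m in eyes.masks_of("side",t):
    q=P[m["pixels"]&(d>0)]; print(t,round(m["confidence"],2),np.round(m["rect"]),np.median(q,0).round(),np.percentile(q,2,0).round(),np.percentile(q,98,0).round())
```

```text
15.4333 [506.22872539 255.27599834 254.88590534] [ 0.4975445   0.66398104 -0.56013893] 85.52669958416317
tote 0.72 [277. 148. 388. 238.] [505.  -2.  22.] [421. -89.   7.] [591.  84. 107.]
tote 0.6 [244.  85. 338. 165.] [505. 254.  26.] [409. 166.   7.] [599. 331. 107.]
coupling_a 0.91 [322. 301. 351. 347.] [ 399. -265.   43.] [ 388. -284.   14.] [ 410. -229.   47.]
coupling_a 0.7 [204. 144. 228. 157.] [316. 238.  30.] [287. 221.   1.] [346. 260.  41.]
coupling_a 0.68 [340. 346. 375. 400.] [ 396. -342.   43.] [ 386. -362.   20.] [ 409. -308.   46.]
```

View pics/s5.png

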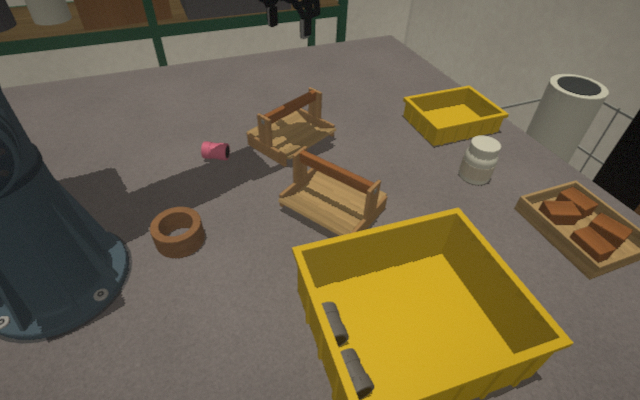

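The picture shows the tote upright and empty on the bench at pixel (290,127), both couplings in the bin at (335,322) and (357,370), and the gripper clear above. Handing in.

```bash
python3 -c "
from h import *
print(job.job_done())"
```

```text
the job is handed in; nothing more can be done
None
```

The job is done and handed in, at about 15.5 s of the 64 s allowed. I gripped the leftmost tote by its bar, carried it over the deep yellow bin and tipped it about 60° sideways. Both grey couplings rolled out. I then set the empty tote upright near its starting spot, let go and raised the gripper clear.

**Last checks:**
- **Couplings:** both lie on the bin floor, at about (399, -265) and (396, -342) mm with tops at about z = 43 mm. They rest near the bin wall closest to the robot, not in the middle.
- **Tote:** it stands upright and empty at about (505, 255) mm, with its bar top at 107 mm. It is well clear of the bin.
- **Look-alikes:** the other tote and the pink coupling measured the same as at the start.
- **Gripper:** open (85 mm), about 180 mm above its release height, with no contact force beyond sensor noise.

No check failed. The wrist-camera fix on the bar was about 3 mm off the top camera's, which made no difference to the grip. The first move call was refused because it left out some of the values, and it moved nothing.

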